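# Lift the loaded tray out of the art box and hold it level

## Task

A long flat brush has been left lying across the open art box: lay it lengthwise in the steel brush dish and let go of it. Then take the box's white lift-out tray by its centre handle, lift it straight up with its two paint jars still standing in it, and finish holding it still and level over the box, its underside about 10 cm above the box's rim, so that the tubes below can be reached; do not put it down or let go. Never tip the tray or the jars, do not drop the brush, and leave the other things on the table where they are.

Things in the scene. Friction and masses are not known exactly. Their poses are not given: they have to be found in the camera images.
- box_rim (a point): the art box: a fixed grey plastic open box, 270 mm (its y) x 170 mm (its x), its rim 125 mm above the table, walls 4 mm. This point is the centre of its mouth at rim height. The lift-out tray sits in it on ledges with about 4 mm play on each side, tray underside 55 mm above the table (70 mm below the rim)
- insert_grip (a point): the white plastic lift-out tray's handle: a straight bar along the tray's y over its middle, 14 mm thick (x), 16 mm high, free over 100 mm of length. This point is the bar's centre, 44 mm above the tray's underside, 26 mm below the box's rim before the lift. Open space 69 mm wide each side of the bar, where fingers may reach 25 mm below this point; nearby nothing stands above the box's rim but the big jar
- insert: the lift-out tray itself: open on top, 254 mm (its y) x 154 mm (its x), walls 40 mm high, 350 g empty and balanced at its middle; origin at the centre of its underside, z up when level
- jar_big_center (a point): closed glass paint jar, 52 mm diameter, 70 mm tall, about 240 g (give or take a fifth), standing loose in the end compartment at one end of the lift-out tray; this point is its centre, half-way up
- jar_small_center (a point): closed glass paint jar, 40 mm diameter, 50 mm tall, about 90 g (give or take a fifth), standing loose in the other end compartment of the lift-out tray, so the loaded tray balances off its middle, towards the big jar; this point is its centre, half-way up
- brush_grip (a point): the long flat brush, 355 mm, 110 g, lying on the box's two long rims above the tray's handle. x runs along it to the bristles, z up. Wooden handle 22 mm wide, 12 mm thick, from 160 mm behind to 98 mm ahead of this point; steel ferrule 40 x 16 mm; dark bristles 44 mm wide, ending 194 mm ahead. This point is the balance point, at the middle of the handle's thickness
- brush: the same brush; origin 6 mm under that point, on the handle's underside
- dish: the brush dish: a fixed shallow open steel dish, 390 mm (its x) x 120 mm (its y), rim 20 mm high; two cross ribs at x = -65 and +65 mm, their tops 17 mm above the table, carry a brush's handle: a brush lying on them has its handle's middle 23 mm above the table. Origin at the centre of its underside
- paint_bottle: bystander: white plastic paint bottle, 44 mm diameter, 120 mm tall, standing between the box and the dish; origin at the centre of its underside
- eraser: bystander: black block eraser 55 x 24 x 14 mm; origin at the centre of its underside
- pigment_jar: bystander: glass jar with metal lid, 56 mm diameter, 60 mm tall; origin at the centre of its underside
- water_pot: bystander: open glass water pot, 80 mm diameter, 110 mm tall; origin at the centre of its underside
- box: the same box; origin at the centre of its underside
There are look-alikes about, which are no part of the job. Leave any black or turquoise look-alike of the part that bears jar_small_center alone.

How it is judged:
By the outcome, as a careful person would: the job done as asked, in the order asked, and still so for the second after the job is handed in, while the arm keeps its last pose, push and grip.
It also fails if it takes over 61 s, if anything falls off the work surface, if the arm or the gripper's body presses on something with over 40 N, if the wrist force passes 120 N, or if a joint passes its speed limit or range.

## Robot

A 6-joint arm with a two-finger parallel gripper is mounted at the origin on the work surface. World frame = base frame: x ahead of the robot, y to its left, z up, the work surface at z = 0. Lengths are in m, angles in rad, forces in N, time in s.
With the tool pointing down it reaches from about 0.25 to 0.775 m from the base axis. Payload 4 kg.
Tool frame: the origin (TCP) lies on the centre line of the jaws, within the pads' length; the fingertips stand 17 mm ahead of it and the grasp point (between the pads) lies 2 mm behind it; z points along the fingers, y is the line along which they close (so a half turn about z gives the same grasp; the last joint's range is limited). The gripper opens to 94 mm and grips with 3 to 60 N. Pads are 16 mm wide; open, the fingers measure 119 mm over their backs; the gripper's body (75 mm by 177 mm) begins 78 mm behind the grasp point.
Start: joints at [1.195, 0.087, 1.371, -0, 1.684, -0.103], TCP at [0.148, 0.53, 0.223] pointing down, gripper open.
Joint ranges: [-3.1, 3.1], [-0.76, 2.03], [0.27, 2.55], [-1.08, 4.22], [0.17, 2.65], [-2.57, 2.57]. Speed limits (rad/s): [2.79, 2.79, 3.14, 3.14, 3.14, 3.14].

## Interface

Orientations are given as [roll, pitch, yaw] about the fixed x, y, z axes, in that order (R = Rz(yaw) Ry(pitch) Rx(roll)).
In Python, from bench import robot gives the robot as it stands.
- The arm moves only by the tool servo_tool, never from a script. Its argument "plan" is a list of rows, each a list of 7 numbers: the shift along the tool's x, y, z normalised to -1 to 1, where 1 is 0.1 m, then the turn, a rotation vector about the tool's x, y, z normalised to -1 to 1, where 1 is pi/2 rad, then the finger opening in mm, from 0 to 94. In form: [[x, y, z, ax, ay, az, gripper], ...]. A call has 1 to 12 rows; each row is the pose to reach, as a shift and turn from the pose commanded when the call began, along the tool's axes at that moment; what a row does not reach only later rows make up. A row lasts 1/12 s, in which the tool goes at most 41.7 mm and 7.16 degrees, less where a joint would pass 70% of its speed; a pose out of reach is approached as far as the arm can. A call with a number of a shift or a turn outside -1 to 1 is refused whole. A call with a gripper value outside its range is refused whole. The fingers move at their own pace and stop on an object; the grip force is fixed at half the most. Time passes only in rows, so rows that repeat a pose let the fingers close. It gives the time, the measured TCP pose, the force, the opening and the grip force at its end, in the units of the state.
- robot.get_obs(): the state, without advancing time (a new reading comes with each control period).
- robot.snapshot(name): name is "scene" or "top" or "wrist"; returns the picture (384x512x3 uint8, red, green, blue); there is no depth.
- robot.camera_params(name): a dict with "camera_matrix" (3x3 intrinsics, pixels), "rvec" (rotation vector, rad) and "tvec" (3), from world to camera coordinates, as OpenCV has them; the wrist camera has in their place "tool_from_camera" (4x4, takes a point from camera to tool coordinates, whose origin is the TCP and whose axes are the flange's). Camera axes: x right, y down, z forward; pixel columns grow to the right and rows downward; lengths in m; the calibration is good to about 2 mm. A picture is of the moment at which its call begins: read the wrist's pose just before it. camera_params takes no time and is no camera call.
- robot.close_job(): hands the job in; it is judged then, once.
Trained networks look in the newest picture that a camera, given by its name, has taken for a name from the list of things; names that differ only in an ending like _2 or _b are one class to them, and where a whole thing is asked for, a point or a joint stands for the part that bears it (a point fixed in the world has none). Each returns a list of dicts, best first, with "conf" (0 to 1); they miss things now and then, are a little off and sometimes report something else, mostly with a low value. They report only what shows in the picture. A call takes as long as a camera call. They do not tell look-alikes from the thing itself.
- robot.find_in(thing, camera): "extent" ([centre column, centre row, width, height] in pixels, round what is visible of it).
The state is a dict: "time": time; "joint_positions": joint angles; "qvel": joint speeds; "joint_torque": joint torques, N m; "tool_pos": TCP position; "ee_rot": TCP orientation; "wrist_force": force on the tool from outside, world axes, zero at the start; "wrist_torque": the same for the moment, N m; "width": finger opening in m; "finger_force": force on a finger pad.
Only numpy, scipy, OpenCV 4.12 (cv2) and the standard library are available. Lean on these libraries where they do the work, as an engineer would, in place of code of your own. Each camera call takes 0.05 s, during which the arm holds its last target. There are 200 camera calls.

## Working session

There is one attempt and no reset: what is moved stays moved. The work goes in short steps, Python scripts to look and compute and a tool call to move; the robot and the scene stay as the last step left them, time stands still between calls to the robot, and variables do not carry over. Pictures are saved under pics/ and viewed, at most 10 in all, crops included, and the job is handed in when it is done.

Besides the shell and the picture viewer there is one more tool, called after "Request:" as name([rows], argument=value, ...), one row to a line, values as JSON. servo_tool: Moves the arm, as the interface text tells. Scaled input: -1 to 1 covers 0.1 m each way for a shift and pi/2 rad each way for a turn. Its arguments: {"type":"object","properties":{"plan":{"type":"array","items":{"type":"array","items":{"type":"number"}}}},"required":["plan"]}

```bash
mkdir -p pics; ls; cat > h.py <<'E'
import numpy as np, cv2
from scipy.spatial.transform import Rotation as R
from bench import robot
def cam(name, obs=None):
    p=robot.camera_params(name); K=np.array(p["camera_matrix"],float)
    if "rvec" in p:
        Rm=cv2.Rodrigues(np.array(p["rvec"],float))[0]; t=np.array(p["tvec"],float).ravel()
    else:
        o=obs or robot.get_obs(); T=np.eye(4)
        T[:3,:3]=R.from_euler("xyz",o["ee_rot"]).as_matrix(); T[:3,3]=o["tool_pos"]
        M=np.linalg.inv(T@np.array(p["tool_from_camera"])); Rm,t=M[:3,:3],M[:3,3]
    return K,Rm,t
def px2w(c,u,v,z):
    K,Rm,t=c; d=Rm.T@np.linalg.inv(K)@np.array([u,v,1.]); o=-Rm.T@t
    return o+d*(z-o[2])/d[2]
def w2px(c,P):
    K,Rm,t=c; q=K@(Rm@np.asarray(P,float)+t); return q[:2]/q[2]
def save(name,img): cv2.imwrite(name,cv2.cvtColor(img,cv2.COLOR_RGB2BGR))
E
python3 - <<'E'
from h import *
print(robot.get_obs())
for n in("top","scene"):
    im=robot.snapshot(n); save(f"pics/{n}0.png",im); c=cam(n); print(n,"campos",(-c[1].T@c[2]).round(3))
    for t,z in dict(box_rim=.125,box=.125,insert=.1,insert_grip=.099,jar_big_center=.09,jar_small_center=.08,brush=.137,brush_grip=.131,dish=.02,paint_bottle=.06,eraser=.007,pigment_jar=.03,water_pot=.055).items():
        for d in robot.find_in(t,n)[:3]:
            e=d["extent"]; print(t,round(d["conf"],2),np.round(e),px2w(c,e[0],e[1],z).round(3))
E
```

```text
pics
{'time': 0.0, 'joint_positions': array([ 1.19489769e+00,  8.79275494e-02,  1.37224118e+00,  5.08841990e-07,
        1.68359353e+00, -1.03087645e-01]), 'qvel': array([ 0.00088464,  0.00082878, -0.00084251,  0.00068375,  0.0005421 ,
       -0.00070406]), 'joint_torque': array([ 1.81675296e-04, -3.40186501e+01, -3.02422607e+01,  7.17567257e-02,
        3.30996746e-02, -2.01961711e-04]), 'tool_pos': array([0.14800118, 0.52918304, 0.22132578]), 'ee_rot': array([-3.13943462e+00, -2.23766215e-04,  2.86878148e+00]), 'wrist_force': array([0.87394974, 0.78297529, 0.01194145]), 'wrist_torque': array([0.00769585, 0.02069938, 0.02754935]), 'finger_force': 0.0, 'width': 0.0942625775967721}
top campos [0.507 0.068 1.249]
box_rim 0.77 [365. 210. 108.  72.] [ 0.526 -0.223  0.125]
box_rim 0.28 [363. 214.  86.  60.] [ 0.516 -0.219  0.125]
box 0.96 [364. 210. 108.  66.] [ 0.526 -0.22   0.125]
box 0.25 [378. 199.  25. 124.] [ 0.559 -0.261  0.125]
insert 0.84 [365. 213.  86.  56.] [ 0.518 -0.23   0.1  ]
insert_grip 0.91 [363. 210.  89.  58.] [ 0.525 -0.225  0.099]
insert_grip 0.38 [364. 212. 108.  70
[... 1285 characters left out ...]
] [ 0.524 -0.231  0.099]
jar_big_center 0.79 [190. 167.  17.  28.] [ 0.523 -0.133  0.09 ]
jar_big_center 0.29 [234. 191.  13.  31.] [0.603 0.004 0.09 ]
jar_small_center 0.53 [126. 171.  13.  18.] [ 0.534 -0.322  0.08 ]
jar_small_center 0.46 [ 97. 193.  18.  17.] [ 0.613 -0.393  0.08 ]
jar_small_center 0.46 [114. 221.  10.  17.] [ 0.701 -0.329  0.08 ]
brush_grip 0.58 [144. 174.  42. 106.] [ 0.579 -0.253  0.131]
dish 0.88 [332. 211.  67. 121.] [0.627 0.294 0.02 ]
paint_bottle 0.74 [233. 191.  17.  30.] [ 0.587 -0.     0.06 ]
eraser 0.61 [158. 164.  92.  45.] [ 0.459 -0.251  0.007]
pigment_jar 0.81 [232. 248.  22.  26.] [0.753 0.002 0.03 ]
water_pot 0.8 [419. 181.  38.  39.] [0.537 0.556 0.055]
```

```bash
python3 - <<'E'
import cv2
a=cv2.imread("pics/top0.png")[120:280,80:480]
cv2.imwrite("pics/top0c.png",cv2.resize(a,(800,320),interpolation=cv2.INTER_CUBIC))
E
```

```text
(no output)
```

View pics/top0c.png

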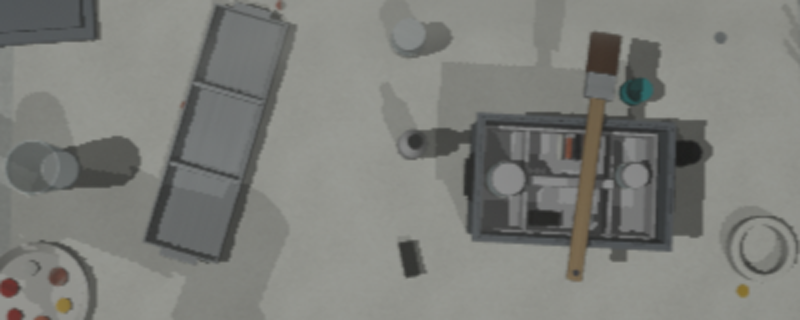

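The top view (crop pixels = 2×(px−[80,120])) shows the brush from tail (575,278) to bristles (604,33), lying across the box. The box corners are about (478,115) to (670,245). The dish corners are about (218,3), (293,22), (222,262) and (147,240). The big jar is at (508,178), the small white one at (635,175), and the black and turquoise look-alikes are outside the box.

```bash
python3 - <<'E'
from h import *
c=cam("top"); g=lambda x,y,z: px2w(c,80+x/2,120+y/2,z)
t,b=g(575,280,.131),g(604,33,.131); d=b-t; print("brush",t.round(3),b.round(3),np.linalg.norm(d).round(3),"yaw",np.degrees(np.arctan2(d[1],d[0])).round(1),"grip",(t+d/np.linalg.norm(d)*.16).round(3))
D=[g(*p,.02) for p in((218,3),(293,22),(222,262),(147,240))]
f=(D[0]+D[1])/2; k=(D[2]+D[3])/2; d=f-k; print("dish",((f+k)/2).round(3),np.linalg.norm(d),np.linalg.norm(D[0]-D[1]),"yaw",np.degrees(np.arctan2(d[1],d[0])).round(1))
for p in((478,115),(672,121),(670,247),(474,240)): print("box",g(*p,.125).round(3))
print(g(508,178,.128),g(635,175,.108))
print("bar",g(530,182,.107),g(608,184,.107))
E
```

```text
brush [ 0.386 -0.228  0.131] [ 0.736 -0.272  0.131] 0.353 yaw -7.2 grip [ 0.545 -0.248  0.131]
dish [0.6   0.293 0.02 ] 0.386853010497188 0.12168525588610137 yaw -15.5
box [ 0.618 -0.093  0.125]
box [ 0.611 -0.37   0.125]
box [ 0.433 -0.364  0.125]
box [ 0.44  -0.087  0.125]
[ 0.52821932 -0.13516205  0.128     ] [ 0.53445836 -0.32185483  0.108     ]
bar [ 0.52312103 -0.17066435  0.107     ] [ 0.5211886  -0.28310736  0.107     ]
```

Request:
servo_tool([
  [-0.3, -0.3, -0.1, 0, 0, 0, 60],
  [-0.6, -0.6, -0.3, 0, 0, 0, 60],
  [-0.9, -0.9, -0.5, 0, 0, 0, 60],
  [-1, -1, -0.6, 0, 0, 0, 60],
])

```text
time: 1.73
tool_pos: [0.2184, 0.4042, 0.2836]
ee_rot: [3.142, 0.001, 2.868]
wrist_force: [0.0, 0.9, 0.6]
width: 0.0708
finger_force: 0.0
```

Request:
servo_tool([
  [-0.3, -0.3, 0, 0, 0, 0, 60],
  [-0.6, -0.6, 0, 0, 0, 0, 60],
  [-0.9, -0.9, 0, 0, 0, 0, 60],
  [-1, -1, 0, 0, 0, 0, 60],
])

```text
time: 2.07
tool_pos: [0.2884, 0.2798, 0.283]
ee_rot: [-3.141, 0.002, 2.865]
wrist_force: [0.4, 0.7, -0.1]
width: 0.0602
finger_force: 0.0
```

Request:
servo_tool([
  [-0.3, -0.3, 0, 0, 0, 0, 60],
  [-0.6, -0.6, 0, 0, 0, 0, 60],
  [-0.9, -0.9, 0, 0, 0, 0, 60],
  [-1, -1, 0, 0, 0, 0, 60],
])

```text
time: 2.4
tool_pos: [0.3578, 0.1563, 0.2826]
ee_rot: [-3.14, 0.002, 2.864]
wrist_force: [0.2, 0.7, 0.2]
width: 0.0603
finger_force: 0.0
```

Request:
servo_tool([
  [-0.3, -0.3, 0, 0, 0, 0, 60],
  [-0.6, -0.6, 0, 0, 0, 0, 60],
  [-0.9, -0.9, 0, 0, 0, 0, 60],
  [-1, -1, 0, 0, 0, 0, 60],
])

```text
time: 2.73
tool_pos: [0.4271, 0.0327, 0.2821]
ee_rot: [-3.14, 0.001, 2.864]
wrist_force: [-0.7, 0.4, -0.1]
width: 0.06
finger_force: 0.0
```

Request:
servo_tool([
  [-0.3, -0.35, 0, 0, 0, 0, 60],
  [-0.6, -0.7, 0, 0, 0, 0, 60],
  [-0.9, -1, 0, 0, 0, 0, 60],
  [-0.95, -1, 0, 0, 0, 0, 60],
])

```text
time: 3.07
tool_pos: [0.4913, -0.0899, 0.2816]
ee_rot: [-3.14, -0.0, 2.863]
wrist_force: [0.0, 0.4, -0.3]
width: 0.06
finger_force: 0.0
```

Request:
servo_tool([
  [-0.3, -0.35, 0, 0, 0, -0.05, 60],
  [-0.6, -0.7, 0, 0, 0, -0.096, 60],
  [-0.9, -1, 0, 0, 0, -0.096, 60],
  [-0.95, -1, 0, 0, 0, -0.096, 60],
])

```text
time: 3.4
tool_pos: [0.5557, -0.2115, 0.2808]
ee_rot: [-3.14, -0.001, 3.015]
wrist_force: [-2.0, -0.2, 0.4]
width: 0.0601
finger_force: 0.0
```

Request:
servo_tool([
  [0, -0.3, 0, 0, 0, 0, 60],
  [0, -0.38, 0, 0, 0, 0, 60],
  [0, -0.38, 0, 0, 0, 0, 60],
  [0, -0.38, 0, 0, 0, 0, 60],
])

```text
time: 3.73
tool_pos: [0.55, -0.2441, 0.2825]
ee_rot: [3.14, -0.0, 3.019]
wrist_force: [-0.3, -0.5, -0.1]
width: 0.0596
finger_force: 0.0
```

```bash
python3 - <<'E'
from h import *
o=robot.get_obs(); im=robot.snapshot("wrist"); save("pics/w1.png",im); c=cam("wrist",o)
print(o["tool_pos"],o["ee_rot"],"cam",(-c[1].T@c[2]).round(3))
for t,z in dict(brush=.131,insert_grip=.107,insert=.095,jar_big_center=.093,jar_small_center=.083).items():
    for d in robot.find_in(t,"wrist")[:2]:
        e=d["extent"]; print(t,round(d["conf"],2),np.round(e),px2w(c,e[0],e[1],z).round(3))
save("pics/w1b.png",cv2.convertScaleAbs(im,alpha=1.4))
E
```

```text
[ 0.55004149 -0.24412717  0.28250405] [ 3.14046792e+00 -5.62767364e-05  3.01934742e+00] cam [ 0.484 -0.236  0.445]
brush 0.57 [253. 177.  40. 351.] [ 0.543 -0.247  0.131]
insert_grip 0.77 [266. 151. 238. 159.] [ 0.522 -0.231  0.107]
insert_grip 0.6 [459. 171.  83.  43.] [ 0.568 -0.027  0.107]
insert 0.9 [265. 151. 242. 159.] [ 0.522 -0.231  0.095]
jar_big_center 0.64 [358. 146.  58.  53.] [ 0.53  -0.13   0.093]
jar_small_center 0.8 [123. 202.  33.  37.] [ 0.563 -0.404  0.083]
jar_small_center 0.61 [203. 262.  22.  29.] [ 0.651 -0.323  0.083]
```

View pics/w1b.png

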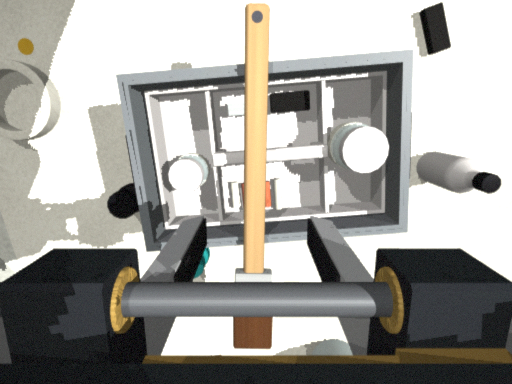

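The wrist view shows the brush's tail at (257,7), its ferrule start at (253,270) and the tray bar running from (215,158) to (325,152). The big jar's lid is at (360,148) and the small one's at (188,172). The fingers straddle the brush.

```bash
python3 - <<'E'
from h import *
c=cam("wrist"); g=lambda x,y,z: px2w(c,x,y,z)
t,b=g(257.5,7,.137),g(253,270,.137); d=b-t; L=np.linalg.norm(d); print("brush",t.round(3),b.round(3),L.round(3),"yaw",np.degrees(np.arctan2(d[1],d[0])).round(1),"grip",(t+d/L*.16).round(3))
P=[g(*p,.125) for p in((120,78),(410,52),(408,232),(147,250))]; print(np.round(P,3),np.mean(P,0).round(3))
a,e=g(215,158,.107),g(325,152,.107); print("bar",a.round(3),e.round(3))
print(g(360,148,.128),g(188,172,.108))
o=robot.get_obs(); T=R.from_euler("xyz",o["ee_rot"]).as_matrix(); tgt=t+d/L*.16; tgt[2]=.132; print("shift tool",(T.T@(tgt-o["tool_pos"])).round(4)*10)
E
```

```text
brush [ 0.392 -0.224  0.137] [ 0.641 -0.259  0.137] 0.251 yaw -8.0 grip [ 0.551 -0.246  0.137]
[[ 0.434 -0.361  0.125]
 [ 0.444 -0.086  0.125]
 [ 0.623 -0.09   0.125]
 [ 0.61  -0.371  0.125]] [ 0.528 -0.227  0.125]
bar [ 0.522 -0.285  0.107] [ 0.53  -0.168  0.107]
[ 0.52744171 -0.13777113  0.128     ] [ 0.53365675 -0.31611638  0.108     ]
shift tool [-0.009 -0.024  1.509]
```

Request:
servo_tool([
  [0, -0.02, 0.3, 0, 0, 0.011, 60],
  [0, -0.02, 0.6, 0, 0, 0.011, 60],
  [0, -0.02, 0.9, 0, 0, 0.011, 60],
  [0, -0.02, 1.0, 0, 0, 0.011, 60],
])

```text
time: 4.37
tool_pos: [0.5478, -0.245, 0.1772]
ee_rot: [3.138, -0.008, 3.003]
wrist_force: [-0.8, -0.0, -1.1]
width: 0.0601
finger_force: 0.0
```

Request:
servo_tool([
  [0, 0, 0.2, 0, 0, 0, 60],
  [0, 0, 0.4, 0, 0, 0, 60],
  [0, 0, 0.5, 0, 0, 0, 60],
  [0, 0, 0.5, 0, 0, 0, 60],
  [0, 0, 0.5, 0, 0, 0, 60],
])

```text
time: 4.78
tool_pos: [0.5501, -0.2467, 0.133]
ee_rot: [3.142, 0.0, 3.003]
wrist_force: [0.2, -0.8, 0.7]
width: 0.0601
finger_force: 0.0
```

Request:
servo_tool([
  [0, 0, 0, 0, 0, 0, 40],
  [0, 0, 0, 0, 0, 0, 28],
  [0, 0, 0, 0, 0, 0, 10],
  [0, 0, 0, 0, 0, 0, 10],
  [0, 0, 0, 0, 0, 0, 10],
  [0, 0, 0, 0, 0, 0, 10],
  [0, 0, 0, 0, 0, 0, 10],
  [0, 0, 0, 0, 0, 0, 10],
])

```text
time: 5.45
tool_pos: [0.5499, -0.2468, 0.1327]
ee_rot: [3.142, 0.0, 3.002]
wrist_force: [-0.4, 0.4, 1.1]
width: 0.0217
finger_force: 30.0
```

Request:
servo_tool([
  [0, 0, -0.06, 0, 0, 0, 10],
  [0, 0, -0.18, 0, 0, 0, 10],
  [0, 0, -0.36, 0, 0, 0, 10],
  [0, 0, -0.58, 0, 0, 0, 10],
  [0, 0, -0.8, 0, 0, 0, 10],
  [0, 0, -1, 0, 0, 0, 10],
])

```text
time: 5.95
tool_pos: [0.5499, -0.2469, 0.2348]
ee_rot: [-3.141, 0.001, 3.002]
wrist_force: [0.2, -1.2, -1.0]
width: 0.0219
finger_force: 30.0
```

Request:
servo_tool([
  [0, 0.08, -0.15, 0, 0, 0, 10],
  [0, 0.22, -0.3, 0, 0, 0, 10],
  [0, 0.42, -0.45, 0, 0, 0, 10],
  [0, 0.65, -0.5, 0, 0, 0, 10],
  [0, 0.9, -0.5, 0, 0, 0, 10],
])

```text
time: 6.37
tool_pos: [0.563, -0.1577, 0.286]
ee_rot: [-3.14, 0.005, 3.001]
wrist_force: [0.1, 0.9, -0.8]
width: 0.022
finger_force: 30.0
```

```bash
python3 - <<'E'
from h import *
o=robot.get_obs(); im=robot.snapshot("scene"); print(o["tool_pos"],o["wrist_torque"],o["width"])
a=im[100:330,60:460]; save("pics/s1.png",cv2.resize(cv2.convertScaleAbs(a,alpha=1.2),(800,460)))
E
```

```text
[ 0.56302158 -0.15766056  0.28603756] [ 0.04266432 -0.02592472 -0.01111287] 0.0219566987620144
```

View pics/s1.png

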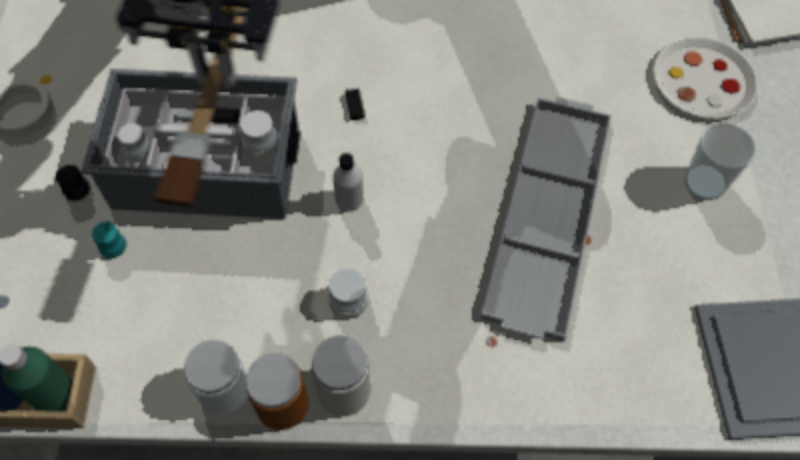

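The scene view shows the brush held level over the box, both jars still standing in the tray, and the dish clear.

Request:
servo_tool([
  [0.1, 0.25, 0, 0, 0, 0, 10],
  [0.2, 0.5, 0, 0, 0, 0, 10],
  [0.3, 0.75, 0, 0, 0, 0, 10],
  [0.4, 1, 0, 0, 0, 0, 10],
])

```text
time: 6.75
tool_pos: [0.5362, -0.0521, 0.2833]
ee_rot: [3.142, 0.001, 3.002]
wrist_force: [0.7, 0.3, -0.9]
width: 0.0217
finger_force: 30.0
```

Request:
servo_tool([
  [0, 0.25, 0, 0, 0, 0, 10],
  [0, 0.5, 0, 0, 0, 0, 10],
  [0, 0.75, 0, 0, 0, 0, 10],
  [0, 1, 0, 0, 0, 0, 10],
])

```text
time: 7.08
tool_pos: [0.5504, 0.047, 0.2835]
ee_rot: [3.141, 0.001, 3.002]
wrist_force: [-0.2, -0.3, -0.9]
width: 0.0216
finger_force: 30.0
```

Request:
servo_tool([
  [0, 0.25, 0, 0, 0, 0, 10],
  [0, 0.5, 0, 0, 0, 0, 10],
  [0, 0.75, 0, 0, 0, 0, 10],
  [0, 1, 0, 0, 0, 0, 10],
])

```text
time: 7.42
tool_pos: [0.5644, 0.1461, 0.2834]
ee_rot: [3.141, 0.001, 3.002]
wrist_force: [1.0, 0.5, 0.5]
width: 0.0217
finger_force: 30.0
```

Request:
servo_tool([
  [0, 0.25, 0, 0, 0, 0.02, 10],
  [0, 0.5, 0, 0, 0, 0.04, 10],
  [0, 0.75, 0, 0, 0, 0.06, 10],
  [0, 0.9, 0, 0, 0, 0.083, 10],
  [0, 1, 0, 0, 0, 0.083, 10],
  [0, 1, 0, 0, 0, 0.083, 10],
])

```text
time: 7.92
tool_pos: [0.5782, 0.2457, 0.2825]
ee_rot: [3.141, -0.0, 2.875]
wrist_force: [-0.3, 0.3, -1.5]
width: 0.0215
finger_force: 30.0
```

```bash
python3 - <<'E'
from h import *
o=robot.get_obs(); im=robot.snapshot("wrist"); save("pics/w2.png",im); c=cam("wrist",o)
print(o["tool_pos"],o["ee_rot"],o["wrist_torque"])
for t in("dish","brush"):
    for d in robot.find_in(t,"wrist")[:2]: print(t,d)
E
```

```text
[0.57817782 0.24570427 0.28251441] [ 3.14117003e+00 -3.29345802e-04  2.87530542e+00] [-0.07842274 -0.02973854  0.02179963]
dish {'extent': [316.4, 143.9, 82.8, 275.4], 'conf': 0.83}
brush {'extent': [257.7, 180.0, 52.4, 359.7], 'conf': 0.74}
```

View pics/w2.png

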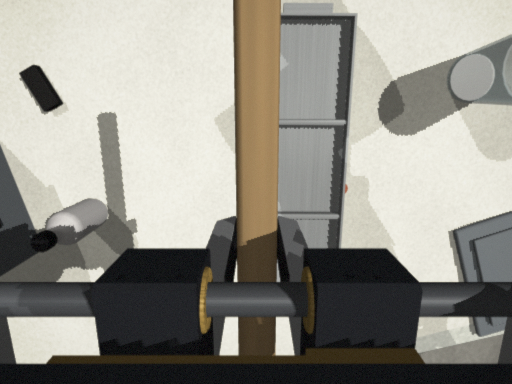

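The dish's tail corner is at (356,15), its right rim runs to (340,245), and its ribs are at rows 123 and 215. The brush is held straight down the tool axis at column 257.

```bash
python3 - <<'E'
from h import *
c=cam("wrist"); g=lambda x,y,z: px2w(c,x,y,z)
a,b=g(356,15,.02),g(341,240,.02); d=(b-a)/np.linalg.norm(b-a); n=np.array([d[1],-d[0],0])
print(a,b,"yaw",np.degrees(np.arctan2(d[1],d[0])))
r1,r2=g(312,122.5,.017),g(308,215.5,.017); m=(r1+r2)/2; print("ribs",r1,r2,np.linalg.norm(r1-r2))
ctr=a+d*((m-a)@d)+n*.06*(1 if n[1]<0 else -1); print("center",ctr,"rim->mid",(m-a)@d)
ctr2=a+d*.195+n*.06*(1 if n[1]<0 else -1); print(ctr2)
o=robot.get_obs();T=R.from_euler("xyz",o["ee_rot"]).as_matrix()
tg=ctr-d*.017; tg[2]=.025; print(tg,T.T@(tg-o["tool_pos"])*10)
E
```

```text
[0.43194012 0.40826896 0.02      ] [0.71244372 0.33035305 0.02      ] yaw -15.523777564400055
ribs [0.54206838 0.32830855 0.017     ] [0.66536611 0.29369719 0.017     ] 0.12806356531973126
center [0.60043698 0.29919362 0.02      ] rim->mid 0.19154273627348145
[0.60376812 0.29826833 0.02      ]
[0.58405715 0.30374347 0.025     ] [0.10739717 0.60114526 2.57753194]
```

Request:
servo_tool([
  [0.03, 0.15, 0.1, 0, 0, 0, 10],
  [0.06, 0.35, 0.35, 0, 0, 0, 10],
  [0.1, 0.52, 0.65, 0, 0, 0, 10],
  [0.1, 0.58, 0.9, 0, 0, 0, 10],
  [0.1, 0.58, 1.0, 0, 0, 0, 10],
])

```text
time: 8.48
tool_pos: [0.5819, 0.3032, 0.1764]
ee_rot: [-3.137, -0.007, 2.873]
wrist_force: [0.2, -0.5, -1.5]
width: 0.0216
finger_force: 30.0
```

Request:
servo_tool([
  [0, 0, 0.25, 0, 0, 0, 10],
  [0, 0, 0.5, 0, 0, 0, 10],
  [0, 0, 0.75, 0, 0, 0, 10],
  [0, 0, 0.95, 0, 0, 0, 10],
  [0, 0, 1.0, 0, 0, 0, 10],
  [0, 0, 1.0, 0, 0, 0, 10],
])

```text
time: 8.98
tool_pos: [0.5831, 0.3015, 0.0805]
ee_rot: [-3.139, -0.003, 2.871]
wrist_force: [0.3, 0.5, -1.5]
width: 0.0213
finger_force: 30.0
```

Request:
servo_tool([
  [0, 0, 0.15, 0, 0, 0, 10],
  [0, 0, 0.3, 0, 0, 0, 10],
  [0, 0, 0.42, 0, 0, 0, 10],
  [0, 0, 0.5, 0, 0, 0, 10],
  [0, 0, 0.54, 0, 0, 0, 10],
  [0, 0, 0.56, 0, 0, 0, 10],
  [0, 0, 0.56, 0, 0, 0, 10],
])

```text
time: 9.57
tool_pos: [0.5843, 0.3026, 0.0267]
ee_rot: [3.141, 0.0, 2.872]
wrist_force: [0.7, 0.1, -1.5]
width: 0.0217
finger_force: 30.0
```

```bash
python3 - <<'E'
from h import *
o=robot.get_obs(); im=robot.snapshot("top"); print(o["tool_pos"],o["ee_rot"],o["wrist_force"],o["wrist_torque"])
a=im[100:280,130:330]; b=robot.snapshot("scene")[120:300,280:420]
save("pics/p1.png",np.hstack([cv2.resize(a,(400,360)),cv2.resize(b,(280,360))]))
E
```

```text
[0.58428635 0.30264605 0.02674285] [3.14132480e+00 2.93764497e-04 2.87192120e+00] [ 0.67249829  0.08513175 -1.45450675] [ 0.01078349  0.00933522 -0.00084199]
```

View pics/p1.png

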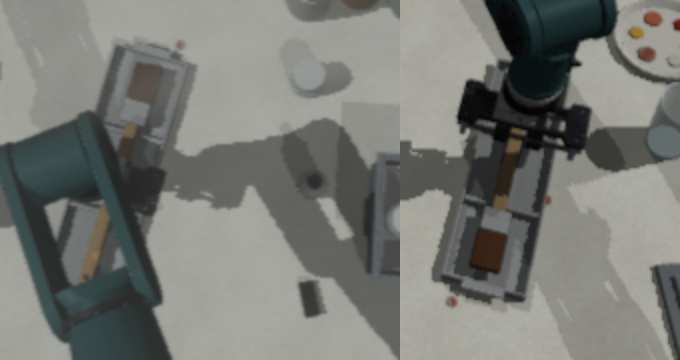

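The brush lies inside the dish with room at both ends. I'll lower it the last 2 mm and release it.

Request:
servo_tool([
  [0, 0, 0.01, 0, 0, 0, 10],
  [0, 0, 0.02, 0, 0, 0, 10],
  [0, 0, 0.025, 0, 0, 0, 10],
  [0, 0, 0.025, 0, 0, 0, 10],
  [0, 0, 0.025, 0, 0, 0, 10],
])

```text
time: 10.08
tool_pos: [0.5844, 0.3028, 0.0247]
ee_rot: [3.141, 0.001, 2.872]
wrist_force: [0.2, 0.4, 2.1]
width: 0.0219
finger_force: 30.0
```

Request:
servo_tool([
  [0, 0, 0.025, 0, 0, 0, 24],
  [0, 0, 0.025, 0, 0, 0, 28],
  [0, 0, 0.025, 0, 0, 0, 34],
  [0, 0, 0.025, 0, 0, 0, 40],
  [0, 0, 0.025, 0, 0, 0, 45],
  [0, 0, 0.025, 0, 0, 0, 45],
  [0, 0, 0.025, 0, 0, 0, 45],
])

```text
time: 10.67
tool_pos: [0.5841, 0.3026, 0.0215]
ee_rot: [3.141, 0.0, 2.872]
wrist_force: [-0.2, -0.2, -0.4]
width: 0.0451
finger_force: 0.0
```

Request:
servo_tool([
  [0, 0, -0.15, 0, 0, 0, 45],
  [0, 0, -0.4, 0, 0, 0, 45],
  [0, 0, -0.7, 0, 0, 0, 45],
  [0, 0, -1, 0, 0, 0, 45],
])

```text
time: 11.0
tool_pos: [0.5835, 0.3023, 0.1217]
ee_rot: [-3.14, -0.002, 2.872]
wrist_force: [0.3, -0.7, 0.6]
width: 0.0448
finger_force: 0.0
```

Request:
servo_tool([
  [0, 0, -0.3, 0, 0, 0, 45],
  [0, 0, -0.6, 0, 0, 0, 45],
  [0, 0, -0.9, 0, 0, 0, 45],
  [0, 0, -1, 0, 0, 0, 45],
])

```text
time: 11.33
tool_pos: [0.5857, 0.3033, 0.2279]
ee_rot: [3.136, 0.008, 2.872]
wrist_force: [1.0, -0.5, 0.6]
width: 0.0449
finger_force: 0.0
```

Request:
servo_tool([
  [0, -0.3, -0.2, 0, 0, 0, 45],
  [0, -0.6, -0.4, 0, 0, 0, 45],
  [0, -0.9, -0.6, 0, 0, 0, 45],
  [0, -1, -0.6, 0, 0, 0, 45],
])

```text
time: 11.67
tool_pos: [0.5581, 0.2035, 0.2861]
ee_rot: [3.139, 0.007, 2.869]
wrist_force: [1.1, 0.3, 1.2]
width: 0.0449
finger_force: 0.0
```

Request:
servo_tool([
  [-0.2, -0.3, 0, 0, 0, 0, 45],
  [-0.3, -0.6, 0, 0, 0, 0, 45],
  [-0.4, -0.9, 0, 0, 0, 0, 45],
  [-0.4, -1, 0, 0, 0, 0, 45],
])

```text
time: 12.0
tool_pos: [0.5696, 0.0956, 0.2792]
ee_rot: [-3.139, -0.002, 2.868]
wrist_force: [0.8, -0.2, 0.4]
width: 0.0447
finger_force: 0.0
```

Request:
servo_tool([
  [-0.2, -0.3, 0, 0, 0, 0, 45],
  [-0.3, -0.6, 0, 0, 0, 0, 45],
  [-0.4, -0.9, 0, 0, 0, 0, 45],
  [-0.4, -1, 0, 0, 0, 0, 45],
])

```text
time: 12.33
tool_pos: [0.5814, -0.0109, 0.2793]
ee_rot: [-3.14, -0.002, 2.868]
wrist_force: [-0.3, -0.2, -0.8]
width: 0.0451
finger_force: 0.0
```

Request:
servo_tool([
  [0, -0.3, 0, 0, 0, 0, 45],
  [0, -0.6, 0, 0, 0, 0, 45],
  [0, -0.9, 0, 0, 0, 0, 45],
  [0, -1, 0, 0, 0, 0, 45],
])

```text
time: 12.67
tool_pos: [0.5537, -0.1061, 0.2803]
ee_rot: [-3.141, -0.002, 2.87]
wrist_force: [0.2, 0.1, 0.5]
width: 0.0451
finger_force: 0.0
```

Request:
servo_tool([
  [0, -0.3, 0, 0, 0, 0.075, 45],
  [0, -0.6, 0, 0, 0, 0.15, 45],
  [0, -0.9, 0, 0, 0, 0.225, 45],
  [0, -1.0, 0, 0, 0, 0.3, 45],
  [0, -1, 0, 0, 0, 0.375, 45],
  [0, -1, 0, 0, 0, 0.45, 45],
  [0, -1, 0, 0, 0, 0.525, 45],
  [0, -1, 0, 0, 0, 0.6, 45],
  [0, -1, 0, 0, 0, 0.675, 45],
  [0, -1, 0, 0, 0, 0.75, 45],
  [0, -1, 0, 0, 0, 0.825, 45],
  [0, -1, 0, 0, 0, 0.851, 45],
])

```text
time: 13.67
tool_pos: [0.5285, -0.1988, 0.2805]
ee_rot: [-3.141, -0.002, 1.532]
wrist_force: [0.1, -0.3, 0.7]
width: 0.0451
finger_force: 0.0
```

Request:
servo_tool([
  [0, 0, 0, 0, 0, 0, 45],
  [0, 0, 0, 0, 0, 0, 45],
])

```text
time: 13.83
tool_pos: [0.5283, -0.1994, 0.2808]
ee_rot: [-3.141, -0.001, 1.538]
wrist_force: [0.4, 0.1, -0.4]
width: 0.0452
finger_force: 0.0
```

```bash
python3 - <<'E'
from h import *
o=robot.get_obs(); im=robot.snapshot("wrist"); save("pics/w3.png",im)
print(o["tool_pos"],o["ee_rot"],o["joint_positions"])
t=robot.snapshot("top")[110:260,140:440]; save("pics/t3.png",cv2.resize(t,(500,250)))
t=robot.snapshot("scene")[100:330,60:460]; t=cv2.resize(t,(500,288)); save("pics/w3x.png",np.vstack([cv2.resize(im,(500,375))[:312],t]))
E
```

```text
[ 0.52834516 -0.19937645  0.28076849] [-3.14107509e+00 -1.29379009e-03  1.53783319e+00] [-4.61805876e-01  1.17366274e-01  1.22343573e+00  9.87656529e-04
  1.80179922e+00 -4.28617426e-01]
```

View pics/w3x.png

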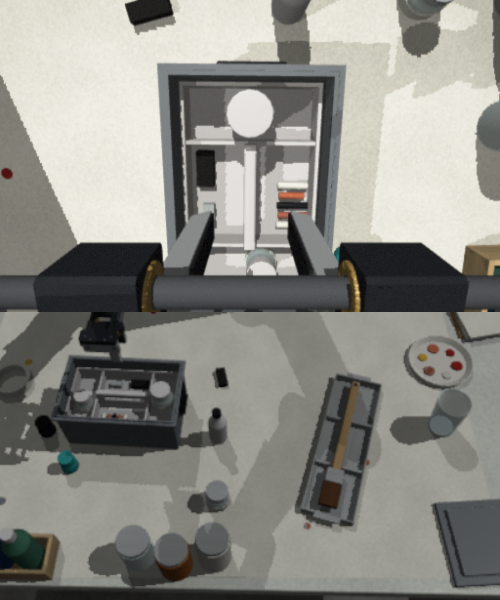

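The brush lies on the dish's ribs. The wrist view (scaled 500/512) shows the bar from (251,150) to (249,247), the big jar's lid at (250,113) and the small one's at (260,260).

```bash
python3 - <<'E'
from h import *
c=cam("wrist"); s=512/500; g=lambda x,y,z: px2w(c,x*s,y*s,z)
a,b=g(251,150,.107),g(249,247,.107); print(a,b,np.linalg.norm(a-b),np.degrees(np.arctan2(-(a-b)[0],(a-b)[1])))
print("big",g(250,113,.128),"small",g(260,260,.108))
print("tray end walls",g(250,83,.095),"partition top/bot",g(250,142,.095))
print("box",[g(*p,.125).round(3) for p in((160,66),(345,66),(167,245),(332,245))])
for d in robot.find_in("jar_big_center","wrist")[:1]+robot.find_in("insert_grip","wrist")[:1]+robot.find_in("jar_small_center","wrist")[:1]: e=d["extent"];print(d,px2w(c,e[0],e[1],.1))
E
```

```text
[ 0.52961499 -0.17261746  0.107     ] [ 0.52341574 -0.28565453  0.107     ] 0.11320693081728779 -3.1391074999671726
big [ 0.5299287 -0.1336218  0.128    ] small [ 0.53577694 -0.30211548  0.108     ]
tray end walls [ 0.53096096 -0.10250158  0.095     ] partition top/bot [ 0.52877553 -0.16506985  0.095     ]
box [array([ 0.445, -0.087,  0.125]), array([ 0.623, -0.093,  0.125]), array([ 0.433, -0.272,  0.125]), array([ 0.615, -0.278,  0.125])]
{'extent': [255.2, 117.1, 48.7, 55.6], 'conf': 0.77} [ 0.52899158 -0.13503119  0.1       ]
{'extent': [258.9, 183.6, 141.5, 200.3], 'conf': 0.72} [ 0.53053556 -0.20657782  0.1       ]
{'extent': [294.1, 332.6, 24.4, 9.5], 'conf': 0.74} [ 0.56800274 -0.3970277   0.1       ]
```

Request:
servo_tool([
  [-0.05, 0, 0.25, 0, 0, 0.009, 45],
  [-0.08, 0, 0.5, 0, 0, 0.009, 45],
  [-0.08, 0, 0.75, 0, 0, 0.009, 45],
  [-0.08, 0, 1, 0, 0, 0.009, 45],
  [-0.08, 0, 1, 0, 0, 0.009, 45],
])

```text
time: 14.55
tool_pos: [0.5248, -0.2073, 0.1751]
ee_rot: [-3.131, -0.005, 1.521]
wrist_force: [-0.2, 0.1, -0.8]
width: 0.0449
finger_force: 0.0
```

Request:
servo_tool([
  [0, 0, 0.2, 0, 0, 0, 45],
  [0, 0, 0.4, 0, 0, 0, 45],
  [0, 0, 0.6, 0, 0, 0, 45],
  [0, 0, 0.75, 0, 0, 0, 45],
  [0, 0, 0.83, 0, 0, 0, 45],
  [0, 0, 0.83, 0, 0, 0, 45],
  [0, 0, 0.83, 0, 0, 0, 45],
])

```text
time: 15.13
tool_pos: [0.5282, -0.2089, 0.0995]
ee_rot: [3.14, 0.0, 1.521]
wrist_force: [0.9, 0.9, -0.6]
width: 0.045
finger_force: 0.0
```

Request:
servo_tool([
  [0, 0, 0.025, 0, 0, 0, 35],
  [0, 0, 0.025, 0, 0, 0, 26],
  [0, 0, 0.025, 0, 0, 0, 20],
  [0, 0, 0.025, 0, 0, 0, 17],
  [0, 0, 0.025, 0, 0, 0, 15],
  [0, 0, 0.025, 0, 0, 0, 13],
  [0, 0, 0.025, 0, 0, 0, 10],
  [0, 0, 0.025, 0, 0, 0, 4],
  [0, 0, 0.025, 0, 0, 0, 4],
  [0, 0, 0.025, 0, 0, 0, 4],
])

```text
time: 15.97
tool_pos: [0.5271, -0.2087, 0.0963]
ee_rot: [-3.14, 0.0, 1.521]
wrist_force: [-4.8, 0.2, 5.2]
width: 0.0139
finger_force: 30.0
```

```bash
python3 - <<'E'
from h import *
o=robot.get_obs(); print(o["tool_pos"],o["ee_rot"],o["wrist_force"],o["wrist_torque"],o["width"],o["finger_force"])
E
```

```text
[ 0.52714771 -0.20869974  0.09632549] [-3.14045107e+00  5.43148907e-05  1.52104066e+00] [-4.839504    0.23257692  5.15072482] [0.02671037 1.04348826 0.14425158] 0.013918605259155855 30.000886917114258
```

Request:
servo_tool([
  [0, -0.01, -0.01, 0, 0, 0, 4],
  [0, -0.01, -0.03, 0, 0, 0, 4],
  [0, -0.01, -0.06, 0, 0, 0, 4],
  [0, -0.01, -0.08, 0, 0, 0, 4],
  [0, -0.01, -0.1, 0, 0, 0, 4],
  [0, -0.01, -0.1, 0, 0, 0, 4],
  [0, -0.01, -0.1, 0, 0, 0, 4],
  [0, -0.01, -0.1, 0, 0, 0, 4],
])

```text
time: 16.63
tool_pos: [0.5267, -0.2085, 0.1057]
ee_rot: [-3.141, -0.0, 1.521]
wrist_force: [0.2, -0.7, -6.5]
width: 0.0137
finger_force: 30.0
```

```bash
python3 - <<'E'
from h import *
o=robot.get_obs(); print(o["tool_pos"],o["ee_rot"],o["wrist_force"],o["wrist_torque"],o["width"])
w=[]
for i in range(4):
    im=robot.snapshot("wrist"); q=robot.get_obs(); w.append(np.r_[q["wrist_force"],q["wrist_torque"]])
print(np.mean(w,0).round(3))
s=robot.snapshot("scene")[120:240,80:240]
save("pics/l1.png",np.vstack([cv2.resize(im,(440,330))[:270],cv2.resize(s,(440,330))]))
E
```

```text
[ 0.52667096 -0.20851237  0.10570772] [-3.14139550e+00 -3.08469982e-04  1.52106490e+00] [ 0.21445317 -0.66741651 -6.49937067] [-0.06076302  0.06940985 -0.00180382] 0.013727623488986575
[-0.171  0.083 -6.442 -0.078  0.101 -0.016]
```

View pics/l1.png

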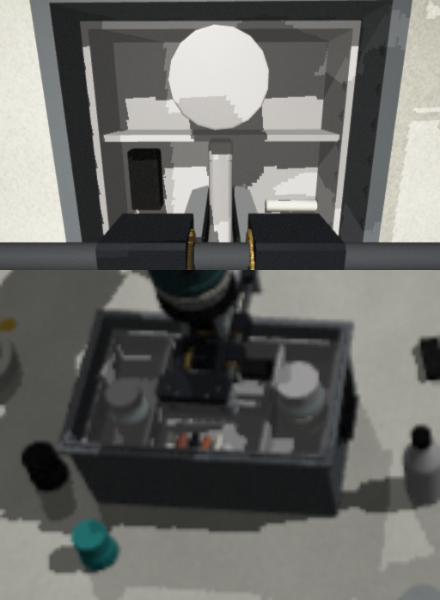

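Tray is carried (≈6.45 N). I'll average the torque reading to see how well the grip is balanced.

```bash
python3 - <<'E'
from h import *
w=[]
for i in range(20):
    robot.snapshot("top"); q=robot.get_obs(); w.append(np.r_[q["wrist_force"],q["wrist_torque"]])
w=np.array(w); print(w.mean(0).round(3),(w.std(0)/20**.5).round(3)); print(q["tool_pos"],q["ee_rot"])
E
```

```text
[ 6.400e-02 -2.000e-03 -6.697e+00 -8.600e-02  7.700e-02  6.000e-03] [0.099 0.094 0.12  0.006 0.006 0.007]
[ 0.52671806 -0.20861585  0.10595321] [ 3.14156065e+00 -7.02075331e-05  1.52100721e+00]
```

The centre of mass is about 13 mm further toward the big jar. I'll set the tray back on its ledges and regrip nearer balance.

Request:
servo_tool([
  [0, 0, 0.02, 0, 0, 0, 4],
  [0, 0, 0.04, 0, 0, 0, 4],
  [0, 0, 0.06, 0, 0, 0, 4],
  [0, 0, 0.075, 0, 0, 0, 4],
  [0, 0, 0.085, 0, 0, 0, 4],
  [0, 0, 0.09, 0, 0, 0, 4],
  [0, 0, 0.09, 0, 0, 0, 4],
  [0, 0, 0.09, 0, 0, 0, 4],
])

```text
time: 18.55
tool_pos: [0.5267, -0.2086, 0.097]
ee_rot: [3.142, -0.0, 1.521]
wrist_force: [-1.2, -0.7, -6.7]
width: 0.0136
finger_force: 30.0
```

```bash
python3 - <<'E'
from h import *
o=robot.get_obs(); print(o["tool_pos"],o["wrist_force"],o["wrist_torque"])
E
```

```text
[ 0.52673901 -0.20861235  0.09697738] [-1.17310082 -0.66451922 -6.72034988] [-0.10425383  0.14072992 -0.02009771]
```

Still carried; I'll lower it a little further until the ledges take the weight.

Request:
servo_tool([
  [0, 0, 0.003, 0, 0, 0, 4],
  [0, 0, 0.006, 0, 0, 0, 4],
  [0, 0, 0.009, 0, 0, 0, 4],
  [0, 0, 0.012, 0, 0, 0, 4],
  [0, 0, 0.012, 0, 0, 0, 4],
  [0, 0, 0.012, 0, 0, 0, 4],
])

```text
time: 19.05
tool_pos: [0.5269, -0.2087, 0.0964]
ee_rot: [3.141, 0.0, 1.521]
wrist_force: [-1.1, 1.1, -2.7]
width: 0.0138
finger_force: 30.0
```

Request:
servo_tool([
  [0, 0, 0.003, 0, 0, 0, 4],
  [0, 0, 0.006, 0, 0, 0, 4],
  [0, 0, 0.006, 0, 0, 0, 4],
  [0, 0, 0.006, 0, 0, 0, 4],
])

```text
time: 19.38
tool_pos: [0.5269, -0.2087, 0.0964]
ee_rot: [3.141, 0.0, 1.521]
wrist_force: [-3.0, 1.9, 2.8]
width: 0.0137
finger_force: 30.0
```

Request:
servo_tool([
  [0, 0, 0, 0, 0, 0, 16],
  [0, 0, 0, 0, 0, 0, 18],
  [0, 0, 0, 0, 0, 0, 22],
  [0, 0, 0, 0, 0, 0, 26],
  [0, 0, 0, 0, 0, 0, 26],
  [0.04, 0, 0, 0, 0, 0, 26],
  [0.08, 0, 0, 0, 0, 0, 26],
  [0.12, 0, 0, 0, 0, 0, 26],
  [0.12, 0, 0, 0, 0, 0, 26],
  [0.12, 0, 0, 0, 0, 0, 26],
])

```text
time: 20.22
tool_pos: [0.5274, -0.1962, 0.0952]
ee_rot: [3.142, 0.0, 1.522]
wrist_force: [0.3, 0.2, 0.2]
width: 0.026
finger_force: 0.0
```

Request:
servo_tool([
  [0, 0, 0, 0, 0, 0, 20],
  [0, 0, 0, 0, 0, 0, 17],
  [0, 0, 0, 0, 0, 0, 15],
  [0, 0, 0, 0, 0, 0, 13],
  [0, 0, 0, 0, 0, 0, 10],
  [0, 0, 0, 0, 0, 0, 4],
  [0, 0, 0, 0, 0, 0, 4],
  [0, 0, 0, 0, 0, 0, 4],
])

```text
time: 20.88
tool_pos: [0.5274, -0.1968, 0.0952]
ee_rot: [3.141, 0.0, 1.521]
wrist_force: [1.4, -0.9, -1.5]
width: 0.0136
finger_force: 30.0
```

Request:
servo_tool([
  [0, 0, -0.01, 0, 0, 0, 4],
  [0, 0, -0.03, 0, 0, 0, 4],
  [0, 0, -0.06, 0, 0, 0, 4],
  [0, 0, -0.08, 0, 0, 0, 4],
  [0, 0, -0.1, 0, 0, 0, 4],
  [0, 0, -0.1, 0, 0, 0, 4],
  [0, 0, -0.1, 0, 0, 0, 4],
  [0, 0, -0.1, 0, 0, 0, 4],
])

```text
time: 21.55
tool_pos: [0.5272, -0.1965, 0.105]
ee_rot: [-3.141, -0.0, 1.521]
wrist_force: [0.5, -1.3, -6.3]
width: 0.0133
finger_force: 30.0
```

```bash
python3 - <<'E'
from h import *
w=[]
for i in range(10):
    robot.snapshot("top"); q=robot.get_obs(); w.append(np.r_[q["wrist_force"],q["wrist_torque"]])
w=np.array(w); print(w.mean(0).round(3)); print(q["tool_pos"],q["ee_rot"],q["width"])
E
```

```text
[-7.200e-02 -2.770e-01 -7.062e+00 -2.500e-02  7.200e-02  2.000e-03]
[ 0.52730745 -0.19661745  0.10517494] [ 3.14151977e+00 -9.53168630e-05  1.52106502e+00] 0.01380790966816515
```

Request:
servo_tool([
  [0, 0, -0.03, 0, 0, 0, 4],
  [0, 0, -0.08, 0, 0, 0, 4],
  [0, 0, -0.14, 0, 0, 0, 4],
  [0, 0, -0.21, 0, 0, 0, 4],
  [0, 0, -0.28, 0, 0, 0, 4],
  [0, 0, -0.35, 0, 0, 0, 4],
  [0, 0, -0.42, 0, 0, 0, 4],
  [0, 0, -0.49, 0, 0, 0, 4],
  [0, 0, -0.56, 0, 0, 0, 4],
  [0, 0, -0.63, 0, 0, 0, 4],
  [0, 0, -0.7, 0, 0, 0, 4],
  [0, 0, -0.77, 0, 0, 0, 4],
])

```text
time: 23.05
tool_pos: [0.5273, -0.1966, 0.1828]
ee_rot: [-3.142, -0.0, 1.521]
wrist_force: [-0.4, -0.2, -6.5]
width: 0.0142
finger_force: 30.0
```

Request:
servo_tool([
  [0, 0, -0.07, 0, 0, 0, 4],
  [0, 0, -0.14, 0, 0, 0, 4],
  [0, 0, -0.21, 0, 0, 0, 4],
  [0, 0, -0.28, 0, 0, 0, 4],
  [0, 0, -0.35, 0, 0, 0, 4],
  [0, 0, -0.42, 0, 0, 0, 4],
  [0, 0, -0.49, 0, 0, 0, 4],
  [0, 0, -0.56, 0, 0, 0, 4],
  [0, 0, -0.63, 0, 0, 0, 4],
  [0, 0, -0.7, 0, 0, 0, 4],
  [0, 0, -0.76, 0, 0, 0, 4],
  [0, 0, -0.8, 0, 0, 0, 4],
])

```text
time: 24.05
tool_pos: [0.5275, -0.1968, 0.2633]
ee_rot: [3.14, 0.0, 1.521]
wrist_force: [0.5, 0.3, -7.4]
width: 0.0135
finger_force: 30.0
```

Request:
servo_tool([
  [0, 0, -0.02, 0, 0, 0, 4],
  [0, 0, -0.02, 0, 0, 0, 4],
  [0, 0, -0.02, 0, 0, 0, 4],
  [0, 0, -0.02, 0, 0, 0, 4],
  [0, 0, -0.02, 0, 0, 0, 4],
  [0, 0, -0.02, 0, 0, 0, 4],
])

```text
time: 24.55
tool_pos: [0.5271, -0.1965, 0.2636]
ee_rot: [-3.141, -0.001, 1.521]
wrist_force: [-0.2, 1.3, -6.8]
width: 0.0139
finger_force: 30.0
```

```bash
python3 - <<'E'
from h import *
q=robot.get_obs(); print(q["tool_pos"],q["ee_rot"],q["wrist_force"],q["wrist_torque"],q["qvel"])
s=robot.snapshot("scene")[70:330,60:440]; im=robot.snapshot("wrist")
save("pics/f1.png",np.hstack([cv2.resize(s,(500,342)),cv2.resize(im,(300,225),interpolation=3)[:].repeat(1,0) if 0 else cv2.copyMakeBorder(cv2.resize(im,(300,225)),0,117,0,0,0)]))
E
```

```text
[ 0.52714416 -0.19652677  0.26364699] [-3.14078017e+00 -5.12323418e-04  1.52112411e+00] [-0.22022532  1.3402147  -6.77161654] [-0.01142566  0.0774894  -0.029797  ] [-0.00017999 -0.00151687 -0.00094752  0.00045512  0.0005091   0.00062373]
```

View pics/f1.png

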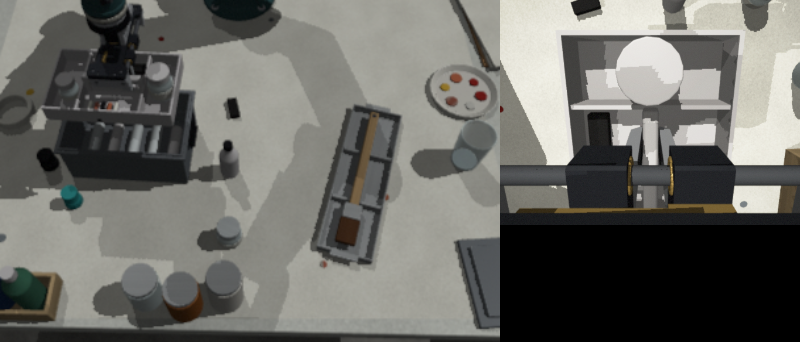

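The tray is up over the box with both jars standing, and the brush is in the dish. I'll overlay a level tray's projected outline to check the tilt.

```bash
python3 - <<'E'
from h import *
q=robot.get_obs(); th=q["ee_rot"][2]-np.pi/2; u=q["tool_pos"]
ey=np.array([-np.sin(th),np.cos(th),0]); ex=np.array([ey[1],-ey[0],0])
ctr=np.array([*u[:2],0])-ey*.032   # tray centre
out=[]
for n in("scene","wrist"):
    im=cv2.resize(robot.snapshot(n),None,fx=3,fy=3,interpolation=cv2.INTER_CUBIC); c=cam(n,q)
    for z in(.2234,.2634):
        P=[ctr+ex*sx*.077+ey*sy*.127+[0,0,z] for sx,sy in((1,1),(1,-1),(-1,-1),(-1,1))]
        p=np.array([w2px(c,x)*3+1 for x in P]).round().astype(np.int32)
        cv2.polylines(im,[p],True,(255,0,0) if z<.25 else (0,255,0),1)
    out.append(im)
a=out[0][70*3:220*3,70*3:230*3]; b=cv2.resize(out[1],(480,360))
cv2.imwrite("pics/o1.png",cv2.cvtColor(np.hstack([cv2.resize(a,(420,394)),cv2.copyMakeBorder(cv2.resize(b,(380,285)),0,109,0,0,0)]),cv2.COLOR_RGB2BGR))
E
```

```text
(no output)
```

View pics/o1.png

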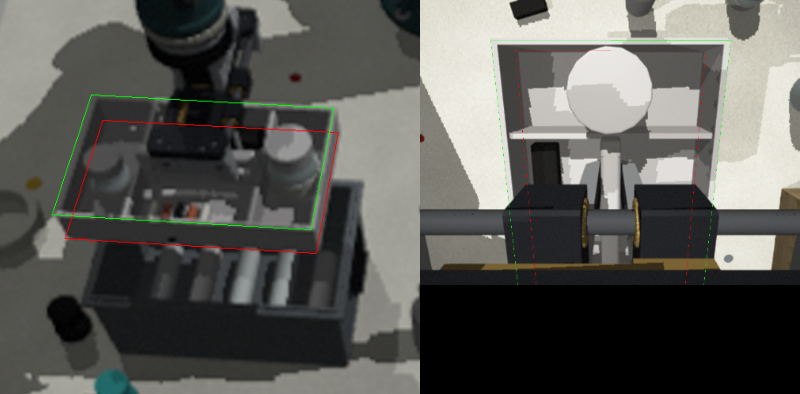

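The level outline matches the tray in both views, and the underside is about 98 mm above the rim. I'm handing the job in.

```bash
python3 -c "
from bench import robot
print(robot.close_job())"
```

```text
the job is handed in; nothing more can be done
None
```

The job is handed in at about 25 s of the 61 s: the brush lies lengthwise in the dish, released, and the arm is holding the tray still and level over the box with both jars standing, its underside about 98 mm above the rim.

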